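# Let the lens spacers down the chute

### The job

Push the gate lever of the tin chute away from its closed end, past the half-open notch and all the way to the stop at the far end, so that the gate opens fully and the two steel lens spacers waiting behind it slide down into the bin; leave the lever at that far stop. Work the gate by its lever alone: do not touch the spacers or the gate plate, pick nothing up, and leave the other things on the bench where they are.

Things in the scene. Friction and masses are not known exactly. Their poses are not given: they have to be found in the camera images.
- chute: Fixed unit: tin chute, lever housing, bin. Origin on the bench (z 0); +x points down the chute, off the far edge, +y left; yaw within 0.22 rad. Trough 98 mm wide about y = 0, 30 degrees down +x, floor 107 mm up at the gate (x = 50), upper end x = -4, rim 170 mm up. Below its end, beyond the bench, a bin 220 x 200 mm, 130 high: x 250 to 470, y within 100, inner floor at z = -195, rim at -70 mm.
- gate_lever (a joint): Lever turn about its upright pivot, rad, counter-clockwise from above. 0 closed (starts at 0 to 0.04), 0.42 first notch (0.38 to 0.49 loose; gate half open, spacers still held), 1.10 second and last stop (gate fully open). Pushing the grip takes up to about 4 N to reach the first notch and up to 8 N to leave it; it jumps on to about 0.85, then drags, about 1 N, up to the hard stop, and stays where it is left.
- lever_grip (a point): Centre of the lever's upright black grip, a post of 16 mm diameter, 68 to 123 mm above the bench; this point is 98 mm up. It runs on a level circle of 100 mm radius about the pivot, towards the chute's +x (away from the robot): in the chute's frame from (-87, -212) mm at 0 to (27, -212) mm at 1.10, bulging 18 mm towards -y between. It sits on a flat steel arm whose top is 70 mm up.
- lever_pivot (a point): The lever's pivot, on the housing right (-y) of the chute, at (-30, -130) mm in the chute's frame, 66 mm above the bench. The housing is a grey block 105 x 120 mm, 52 mm high, with a tin disc of 156 mm diameter on top (top face 58 mm up); a dark rim with gaps marks the three rests and two stop pins the ends (up to 73 mm).
- gate: Steel gate plate, 86 mm wide, 4 mm thick, across the trough; the lever raises it square to the chute's floor: gap about 0 to 1 mm closed, 13 mm at the first notch, 34 mm at the second stop. The origin is at its lower edge, in the middle. Not to be touched.
- spacer_a: Steel lens spacer, a plain ring of 36 mm outside and 28 mm inside diameter, 22 mm high, lying in the chute behind the gate, the right one (-y) of two. Origin: centre of its underside. Not to be touched; it slides down by itself once the gate is fully open.
- spacer_b: The other spacer, the left one (+y), the same size. Not to be touched.
- binocular_half: Bystander: black polymer binocular half lying on the bench right of the lever, about 170 x 75 mm, 51 mm high. Origin under the middle of its prism housing, +x towards the objective.
- scale_ring: Bystander: brass diopter scale ring, 44 mm diameter, 10 mm high, flat on the bench near the lever housing. Origin: centre of its underside.
- filter_disc: Bystander: smoked glass filter disc, 40 mm diameter, 5 mm thick, flat on the bench near the lever. Origin: centre of its underside.
- screwdriver: Bystander: screwdriver 150 mm long lying on the bench left of the lever and chute. Origin: under its middle.
- grease_jar: Bystander: white jar, 48 mm diameter, about 45 mm high, on the right of the bench. Origin: centre of its underside.
- eyecup: Bystander: black rubber eyecup, 42 mm diameter, 26 mm high, on the left of the bench. Origin: centre of its underside.
- parts_tray: Bystander: white divided tray, 110 x 150 mm, 22 mm high, on the right of the bench. Origin: centre of its underside.

How it is judged:
By the outcome, as a careful person would: the job done as asked, in the order asked, and still so for the second after the job is handed in, with the robot touching nothing.
It also fails if it takes over 37 s, if anything falls off the work surface, if the arm or the gripper's body presses on something with over 40 N, if the wrist force passes 120 N, or if a joint passes its speed limit or range.

### The arm

A 7-joint arm with a two-finger parallel gripper is mounted at the origin on the work surface. World frame = base frame: x ahead of the robot, y to its left, z up, the work surface at z = 0. Lengths are in m, angles in degrees, forces in N, time in s.
With the tool pointing down it reaches from about 0.4 to 0.9 m from the base axis. Payload 5.6 kg.
Tool frame: the origin (TCP) lies at the very end of the fingers, on their centre line; the grasp point (between the pads) lies 19 mm behind it; z points along the fingers, y is the direction in which the jaws open and shut (so a half turn about z gives the same grasp; the last joint's range is limited). The gripper opens to 92 mm and grips with 3 to 60 N. Pads are 20 mm wide; open, the fingers measure 128 mm over their backs; the gripper's body (75 mm by 189 mm) begins 69 mm behind the grasp point.
Start: joints at [-78.782, 26.786, -0.665, 91.828, 0.344, 61.387, -3.226], TCP at [0.154, 0.632, 0.215] pointing down, gripper open.
Joint ranges: [-144.91, 144.91], [-17.63, 115.5], [-89.93, 88.59], [15.96, 139.68], [-74.01, 254.01], [8.47, 105.57], [-167.45, 167.45]. Speed limits (degrees/s): [147.25, 147.25, 180, 180, 180, 180, 180].

### API

Orientations are given as a 3x3 rotation matrix whose columns are the frame's x, y, z axes.
In Python, from station import robot, camera, camera_model gives the robot as it stands.
- The arm moves only by the tool play_rows, never from a script. Its argument "increments" is a list of rows, each a list of 3 entries, a list of its own where there are three numbers: the turn, a rotation vector about the tool's x, y, z in rad, then the shift along the tool's x, y, z in mm, then the opening in per cent of the stroke, from 0 (shut) to 100 (fully open). A call has 1 to 20 rows; each row shifts and turns the pose as measured when the row begins, along the tool's axes as they then stand; what a row does not reach is not made up. A row lasts 1/12 s, in which the tool goes at most 41.7 mm and 7.16 degrees, less where a joint would pass 70% of its speed; a pose out of reach is approached as far as the arm can. A call is refused whole if a number of a shift passes 41.7 or a number of a turn 0.125, either way. A call with a gripper value outside its range is refused whole. The fingers move at their own pace and stop on an object; "squeeze" is the grip in N (left out, the last holds). Time passes only in rows, so rows that do not move let the fingers close. It gives the time, the measured TCP pose, the force and the opening at its end, in the units of the state.
- robot.read_state(): the state, without advancing time (a new reading comes with each control period).
- camera(name): name is "scene" or "top" or "wrist"; returns the picture (400x640x3 uint8, red, green, blue); there is no depth.
- camera_model(name): a dict with "intrinsics" (3x3 intrinsics, pixels), "pose" (4x4, takes a point from camera to world coordinates). Camera axes: x right, y up, looking along -z (the intrinsics and any distortion apply to the point x, -y, -z); pixel columns grow to the right and rows downward; lengths in m; the calibration is good to about 2 mm. A picture is of the moment at which its call begins: read the wrist's pose just before it. camera_model takes no time and is no camera call; for the wrist camera it gives the pose at the moment of the call.
- robot.close_job(): hands the job in, once; it reports no verdict.
The state is a dict: "clock": time; "q": joint angles; "joint_velocities": joint speeds; "joint_torque": joint torques, N m; "tcp_pos": TCP position; "orientation": TCP orientation; "force": force on the tool from outside, world axes, zero at the start; "torque": the same for the moment, N m; "width": opening from 0.0 (shut) to 1.0 (fully open).
Only numpy, scipy, OpenCV 4.12 (cv2) and the standard library are available. Lean on these libraries where they do the work, as an engineer would, in place of code of your own. Each camera call takes 0.05 s, during which the arm holds its last target.

## Working session

There is one attempt and no reset: what is moved stays moved. The work goes in short steps, Python scripts to look and compute and a tool call to move; the robot and the scene stay as the last step left them, time stands still between calls to the robot, and variables do not carry over. Pictures are saved under pics/ and viewed, and the job is handed in when it is done.

Besides the shell and the picture viewer there is one more tool, called as a command line: name --argument value ..., lists and objects as JSON in quotes. play_rows: Moves the arm, as the interface text tells. Its arguments: {"type":"object","properties":{"increments":{"type":"array","items":{"type":"array"}},"squeeze":{"type":"number"}},"required":["increments"]}

```bash
ls; mkdir -p pics
python3 - <<'E'
from station import robot, camera, camera_model
import cv2, numpy as np
for n in ["scene","top"]:
    im=camera(n); cv2.imwrite(f"pics/{n}0.png",cv2.cvtColor(im,cv2.COLOR_RGB2BGR))
    m=camera_model(n); print(n,{k:np.round(v,4).tolist() if not isinstance(v,str) else v for k,v in m.items()})
s=robot.read_state(); print({k:np.round(v,3).tolist() for k,v in s.items()})
E
```

```text
pics
scene {'intrinsics': [[362.704, 0.0, 321.3523], [0.0, 362.704, 196.3889], [0.0, 0.0, 1.0]], 'pose': [[-0.7216, -0.3829, 0.5768, 1.1486], [0.692, -0.4252, 0.5834, 0.605], [0.0219, 0.8201, 0.5717, 0.7374], [0.0, 0.0, 0.0, 1.0]]}
top {'intrinsics': [[396.5134, 0.0, 318.1477], [0.0, 396.5134, 196.7428], [0.0, 0.0, 1.0]], 'pose': [[-0.0213, 0.9821, -0.1872, 0.2991], [-0.9994, -0.0259, -0.0221, -0.0385], [-0.0266, 0.1866, 0.9821, 1.2052], [0.0, 0.0, 0.0, 1.0]]}
{'clock': 0.1, 'q': [-78.781, 26.83, -0.664, 91.874, 0.344, 61.387, -3.225], 'joint_velocities': [-0.033, -0.095, -0.033, -0.163, 0.032, 0.019, 0.046], 'joint_torque': [0.001, -52.165, -0.012, -24.437, -0.057, 0.014, 0.0], 'tcp_pos': [0.154, 0.631, 0.214], 'orientation': [[-0.972, 0.237, -0.0], [0.237, 0.972, -0.002], [-0.0, -0.002, -1.0]], 'force': [-0.851, 0.132, 0.095], 'torque': [0.038, -0.01, -0.023], 'width': 1.001}
```

View pics/scene0.png

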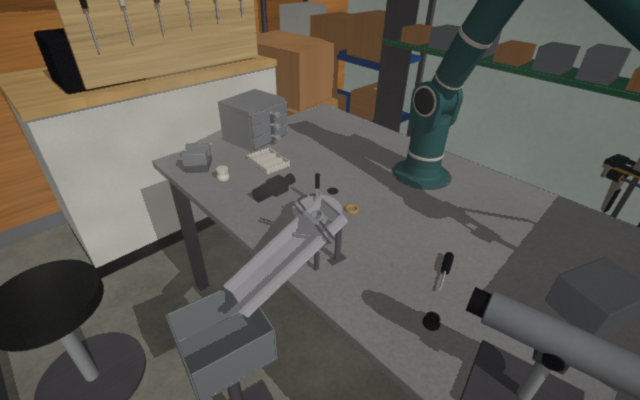

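View pics/top0.png

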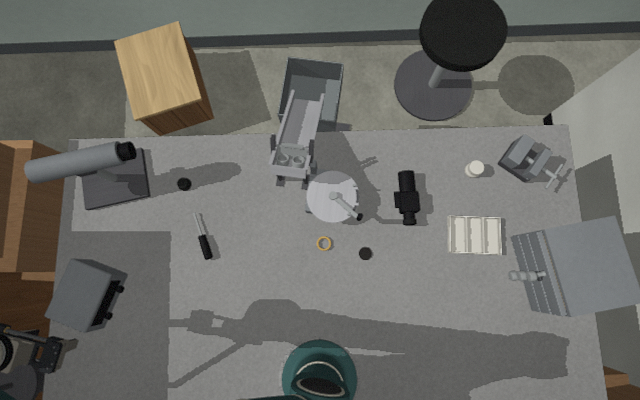

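The top view shows the disc around (332,196), with the lever running from its centre to the black grip near (359,216). The chute runs up the picture, with the brass ring at (324,243) and the filter disc at (365,253). The binocular half is at (407,198). Next I'll zoom in.

Run:
```python
import cv2
a=cv2.imread("pics/top0.png")[130:270,260:430]; cv2.imwrite("pics/topz.png",cv2.resize(a,None,fx=4,fy=4,interpolation=cv2.INTER_CUBIC)[:600])
a=cv2.imread("pics/scene0.png")[160:280,230:370]; cv2.imwrite("pics/scenez.png",cv2.resize(a,None,fx=5,fy=5,interpolation=cv2.INTER_CUBIC))
```

```text
(no output)
```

View pics/topz.png

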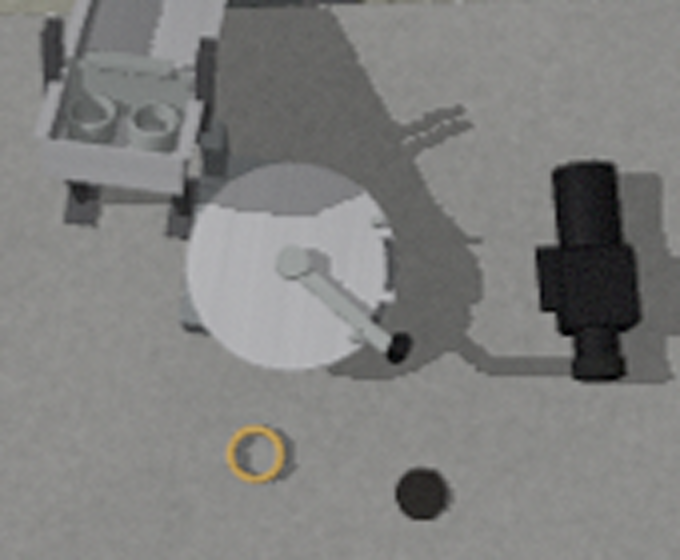

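View pics/scenez.png

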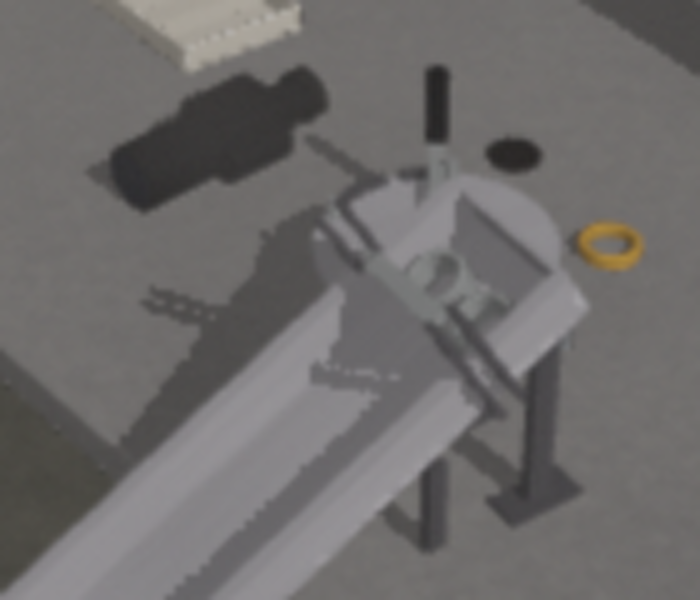

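```bash
cat > h.py <<'E'
import numpy as np
from station import robot, camera, camera_model
def ray(n,u,v):
    m=camera_model(n);K=np.array(m["intrinsics"]);P=np.array(m["pose"])
    d=np.linalg.solve(K,[u,v,1.]); d=P[:3,:3]@np.array([d[0],-d[1],-d[2]]); return P[:3,3],d
def onz(n,u,v,z):
    o,d=ray(n,u,v); return o+d*(z-o[2])/d[2]
def proj(n,p):
    m=camera_model(n);K=np.array(m["intrinsics"]);P=np.array(m["pose"])
    c=P[:3,:3].T@(np.array(p)-P[:3,3]); q=K@np.array([c[0],-c[1],-c[2]]); return q[:2]/q[2]
E
python3 - <<'E'
from h import *
import cv2
np.set_printoptions(precision=4,suppress=True)
im=cv2.imread("pics/top0.png")
T=lambda u,v:(260+(u+.5)/4-.5,130+(v+.5)/4-.5)
S=lambda u,v:(230+(u+.5)/5-.5,160+(v+.5)/5-.5)
# disc by mask
hsv=cv2.cvtColor(im,cv2.COLOR_BGR2HSV)
piv=onz("top",*T(291.5,266),.058); print("disc centre",piv, "diam", np.linalg.norm(onz("top",*T(187,266),.058)-onz("top",*T(396,266),.058)),np.linalg.norm(onz("top",*T(291,162),.058)-onz("top",*T(291,370),.058)))
print("cap",onz("top",*T(295,262),.075))
def mask(f,x0,y0,x1,y1,t=45):
    g=cv2.cvtColor(cv2.imread(f),cv2.COLOR_BGR2GRAY)[y0:y1,x0:x1]; m=(g<t).astype(np.uint8)
    n,l,s,c=cv2.connectedComponentsWithStats(m)
    for i in range(1,n): print(f,s[i]+np.array([x0,y0,0,0,0]),c[i]+[x0,y0])
mask("pics/top0.png",345,205,372,230); mask("pics/scene0.png",305,165,325,195)
print("grip top view z.1", onz("top",359.3,216.4,.098))
print("scene grip z .123/.070", onz("scene",*S(437,69),.123),onz("scene",*S(437,142),.07),onz("scene",*S(437,105),.098))
print("ring",onz("top",*T(256,454),.005),"filter",onz("top",*T(422,493),.003))
print("trough rear rim corners",onz("top",*T(40,137),.17),onz("top",*T(183,190),.17))
E
```

```text
disc centre [ 0.5184 -0.055   0.058 ] diam 0.15372440432328247 0.15589002615568634
cap [ 0.5181 -0.0573  0.075 ]
pics/top0.png [357 214   6   7  28] [359.1429 216.7143]
pics/scene0.png [316 174   3  13  38] [316.9737 180.1579]
grip top view z.1 [ 0.4508 -0.128   0.098 ]
scene grip z .123/.070 [ 0.4486 -0.1259  0.123 ] [ 0.4522 -0.1209  0.07  ] [ 0.4513 -0.1225  0.098 ]
ring [ 0.3851 -0.025   0.005 ] filter [ 0.3533 -0.1486  0.003 ]
trough rear rim corners [0.5904 0.1144 0.17  ] [0.5509 0.018  0.17  ]
```

Run:
```python
from h import *
np.set_printoptions(precision=4,suppress=True)
a=onz("top",288.5,58,-.07);b=onz("top",343,66,-.07)
print(a,b,np.linalg.norm(a-b),"yaw",np.arctan2(b[0]-a[0],-(b[1]-a[1])))
P=np.array([.518,-.056]);
for y in (-.15,-.17,-.19):
    R=np.array([[np.cos(y),-np.sin(y)],[np.sin(y),np.cos(y)]]); O=P-R@[-.03,-.13]
    w=lambda p:np.r_[O+R@p[:2],p[2]]
    print(y,O,[proj("top",w(np.array(p))).round(1).tolist() for p in [(.47,.1,-.07),(.47,-.1,-.07),(-.004,.049,.17),(-.004,-.049,.17)]],[proj("scene",w(np.array(p))).round(1).tolist() for p in [(.47,.1,-.07),(.47,-.1,-.07)]])
    for t in (0,.42,.85,1.10):
        f=np.arctan2(-82,-57)+t
        print("  grip",t,w(np.array([-.03+.1*np.cos(f),-.13+.1*np.sin(f),.098])))
```

```text
[ 1.0412  0.0839 -0.07  ] [ 1.0038 -0.1063 -0.07  ] 0.1938448233652447 yaw -0.19421784193515879
-0.15 [0.5671 0.0681] [[284.8, 56.7], [341.4, 62.6], [268.6, 171.1], [304.5, 175.4]] [[189.9, 377.1], [164.3, 315.4]]
  grip 0 [ 0.4493 -0.1287  0.098 ]
  grip 0.42 [ 0.4849 -0.1504  0.098 ]
  grip 0.85 [ 0.5272 -0.1556  0.098 ]
  grip 1.1 [ 0.5516 -0.1502  0.098 ]
-0.17 [0.5696 0.0671] [[287.9, 55.8], [344.2, 62.8], [269.0, 169.8], [304.8, 174.8]] [[186.5, 374.6], [163.0, 312.8]]
  grip 0 [ 0.4479 -0.1273  0.098 ]
  grip 0.42 [ 0.483  -0.1497  0.098 ]
  grip 0.85 [ 0.5252 -0.1557  0.098 ]
  grip 1.1 [ 0.5497 -0.1508  0.098 ]
-0.19 [0.572 0.066] [[290.9, 55.0], [347.1, 63.0], [269.4, 168.6], [305.1, 174.2]] [[183.1, 372.1], [161.8, 310.3]]
  grip 0 [ 0.4464 -0.1259  0.098 ]
  grip 0.42 [ 0.4811 -0.149   0.098 ]
  grip 0.85 [ 0.5233 -0.1559  0.098 ]
  grip 1.1 [ 0.5478 -0.1515  0.098 ]
```

Both views agree. The pivot is about (0.518,-0.056), the grip about (0.450,-0.126) and the yaw about -0.18. The bin corners I project with that pose land on the visible ones. The tool's -x axis already points roughly along the push. I'll shut the fingers, swing round at height and come in on the robot side of the grip.

play_rows --increments '[[[0,0,0],[-12,-10,0],0],[[0,0,0],[-26,-22,0],0],[[0,0,0],[-26,-22,0],0],[[0,0,0],[-26,-22,0],0],[[0,0,0],[-26,-22,0],0],[[0,0,0],[-26,-22,0],0],[[0,0,0],[-26,-22,0],0],[[0,0,0],[-26,-22,0],0],[[0,0,0],[-26,-22,0],0],[[0,0,0],[-26,-22,0],0],[[0,0,0],[-26,-22,0],0],[[0,0,0],[-26,-22,0],0],[[0,0,0],[-12,-10,0],0],[[0,0,0],[0,0,0],0]]' --squeeze 20

```text
clock: 1.27
tcp_pos: [0.3989, 0.2865, 0.2077]
orientation: [[-0.973, 0.231, -0.007], [0.231, 0.973, -0.009], [0.005, -0.01, -1.0]]
force: [0.1, -0.1, -0.2]
width: 0.016
```

play_rows --increments '[[[0,0,0],[-4,-15,0],0],[[0,0,0],[-7,-30,0],0],[[0,0,0],[-7,-30,0],0],[[0,0,0],[-7,-30,0],0],[[0,0,0],[-7,-30,0],0],[[0,0,0],[-7,-30,0],0],[[0,0,0],[-7,-30,0],0],[[0,0,0],[-7,-30,0],0],[[0,0,0],[-7,-30,0],0],[[0,0,0],[-7,-30,0],0],[[0,0,0],[-7,-30,0],0],[[0,0,0],[-7,-30,0],0],[[0,0,0],[-7,-30,0],0],[[0,0,0],[-3,-14,0],0],[[0,0,0],[0,0,0],0]]'

```text
clock: 2.52
tcp_pos: [0.3973, -0.1145, 0.209]
orientation: [[-0.978, 0.209, -0.008], [0.209, 0.978, -0.005], [0.006, -0.006, -1.0]]
force: [-0.7, -0.3, -0.0]
width: 0.007
```

Run:
```python
from h import *
import cv2
s=robot.read_state(); print(s["tcp_pos"],s["orientation"],s["width"]); print(np.round(camera_model("wrist")["pose"],3).tolist())
for n in ("wrist","top"): cv2.imwrite(f"pics/{n}1.png",cv2.cvtColor(camera(n),cv2.COLOR_RGB2BGR))
```

```text
[ 0.39731333 -0.11451153  0.20896308] [[-0.97794389  0.20872672 -0.00767516]
 [ 0.2087671   0.97795314 -0.00489438]
 [ 0.00648436 -0.00638875 -0.99995857]] 0.006799731623888407
[[0.209, -0.942, -0.261, 0.323], [0.978, 0.2, 0.061, -0.097], [-0.005, -0.268, 0.963, 0.379], [0.0, 0.0, 0.0, 1.0]]
```

View pics/wrist1.png

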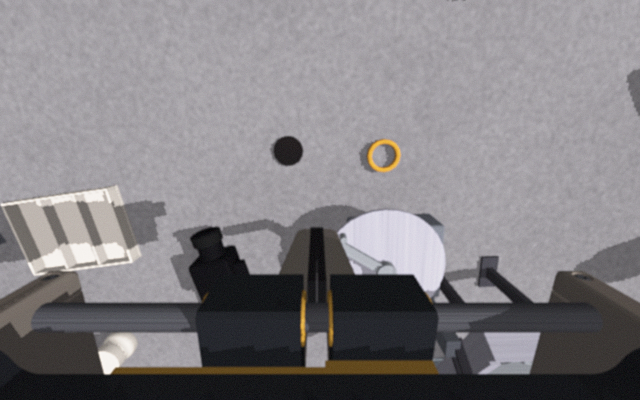

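The wrist view shows the shut fingers in front of the hidden grip, between the disc at (390,255) and the binocular half at (215,250). That means they are lined up with it. I'll lower here, about 36 mm short of the post.

play_rows --increments '[[[0,0,0],[0,0,14],0],[[0,0,0],[0,0,24],0],[[0,0,0],[0,0,24],0],[[0,0,0],[0,0,24],0],[[0,0,0],[0,0,20],0],[[0,0,0],[0,0,10],0],[[0,0,0],[0,0,0],0]]'

```text
clock: 3.2
tcp_pos: [0.4001, -0.096, 0.0884]
orientation: [[-0.983, 0.183, -0.005], [0.183, 0.983, 0.002], [0.005, 0.002, -1.0]]
force: [0.2, 0.7, -0.4]
width: 0.006
```

Run:
```python
from h import *
import cv2
s=robot.read_state(); print(s["tcp_pos"],s["force"])
for n in ("top","scene"):
    a=cv2.cvtColor(camera(n),cv2.COLOR_RGB2BGR); a=a[130:270,260:430] if n=="top" else a[120:260,230:400]
    cv2.imwrite(f"pics/{n}2.png",cv2.resize(a,None,fx=4,fy=4,interpolation=cv2.INTER_CUBIC))
```

```text
[ 0.40006382 -0.09600149  0.08837763] [ 0.23390741  0.65176771 -0.42079571]
```

View pics/scene2.png

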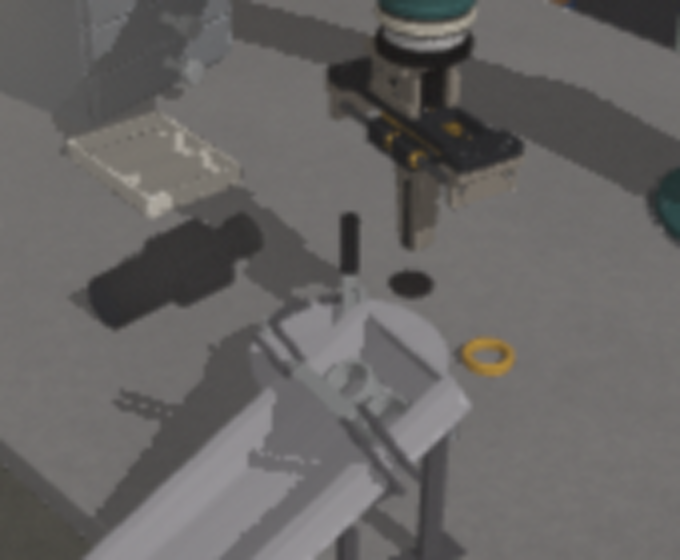

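View pics/top2.png

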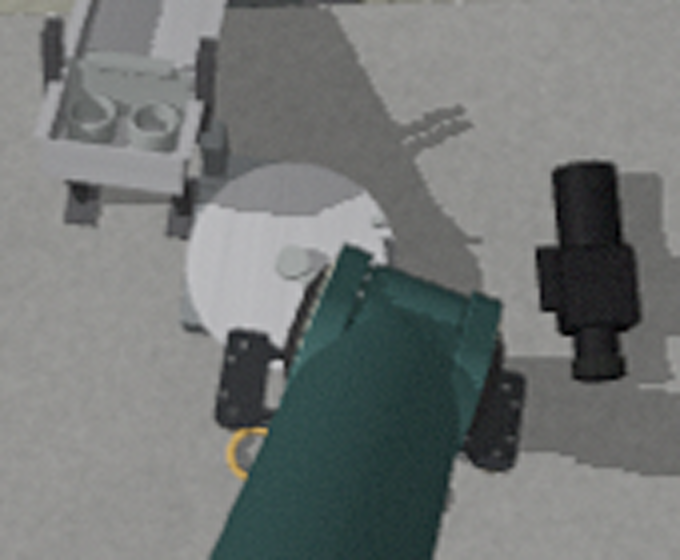

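Lowering drifted the tool about 18 mm in +y and a few degrees in yaw. I'll correct both, staying about 13 mm short of the grip.

play_rows --increments '[[[0,0,0.06],[-4,-8,0],0],[[0,0,0.06],[-4,-9,0],0],[[0,0,0.06],[-4,-8,0],0],[[0,0,0],[-4,0,0],0],[[0,0,0],[0,0,0],0]]'

```text
clock: 3.72
tcp_pos: [0.4152, -0.1217, 0.0944]
orientation: [[-0.935, 0.356, 0.006], [0.356, 0.935, 0.005], [-0.004, 0.007, -1.0]]
force: [-0.9, 0.9, 0.6]
width: 0.009
```

play_rows --increments '[[[0,0,0],[-5,4,3],0],[[0,0,0],[-5,4,3],0],[[0,0,0],[-5,1,0],0],[[0,0,0],[-5,-1,0],0],[[0,0,0],[-5,-1,0],0]]'

```text
clock: 4.13
tcp_pos: [0.4407, -0.1195, 0.0885]
orientation: [[-0.938, 0.347, 0.001], [0.347, 0.938, 0.01], [0.003, 0.009, -1.0]]
force: [-7.7, 2.8, 6.1]
width: 0.005
```

play_rows --increments '[[[0,0,0],[-6,-3,0],0],[[0,0,0],[-6,-3,0],0],[[0,0,0],[-6,-2,0],0]]'

```text
clock: 4.38
tcp_pos: [0.4535, -0.1318, 0.0871]
orientation: [[-0.939, 0.345, -0.006], [0.345, 0.939, 0.013], [0.01, 0.01, -1.0]]
force: [-0.5, 0.4, -0.5]
width: 0.003
```

```bash
cat > snap.py <<'E'
from h import *
import cv2,sys
k=sys.argv[1]
s=robot.read_state(); print(s["clock"],np.round(s["tcp_pos"],4),np.round(s["force"],1))
a=cv2.cvtColor(camera("scene"),cv2.COLOR_RGB2BGR)[120:260,230:400]
cv2.imwrite(f"pics/s{k}.png",cv2.resize(a,None,fx=4,fy=4,interpolation=cv2.INTER_CUBIC))
E
python3 snap.py 3
```

```text
4.3833 [ 0.4535 -0.1318  0.0871] [-0.5  0.4 -0.5]
```

View pics/s3.png

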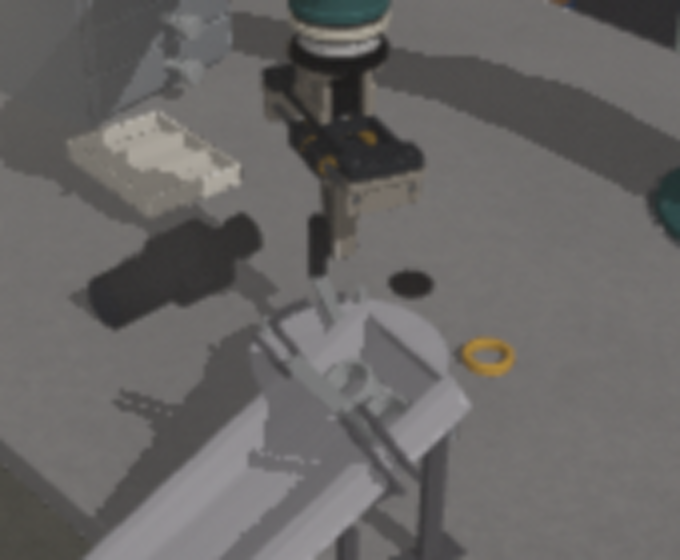

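The lever has moved towards the first notch, with the finger behind the grip. I'll keep pushing along the arc.

play_rows --increments '[[[0,0,0],[-7,-2,0],0],[[0,0,0],[-7,-2,0],0],[[0,0,0],[-7,-1,0],0],[[0,0,0],[-7,1,0],0]]'

```text
clock: 4.77
tcp_pos: [0.4774, -0.1458, 0.0862]
orientation: [[-0.938, 0.345, -0.014], [0.345, 0.938, 0.017], [0.019, 0.011, -1.0]]
force: [-5.3, 0.5, 4.1]
width: 0.005
```

play_rows --increments '[[[0,0,0],[-7,1,0],0],[[0,0,0],[-7,2,0],0],[[0,0,0],[-7,2,0],0],[[0,0,0],[-7,2,0],0]]'

```text
clock: 5.1
tcp_pos: [0.5083, -0.1509, 0.0855]
orientation: [[-0.938, 0.347, -0.015], [0.347, 0.938, 0.016], [0.019, 0.01, -1.0]]
force: [-2.0, 2.2, -0.2]
width: 0.003
```

```bash
python3 snap.py 4
```

```text
5.1 [ 0.5083 -0.1509  0.0855] [-2.   2.2 -0.2]
```

View pics/s4.png

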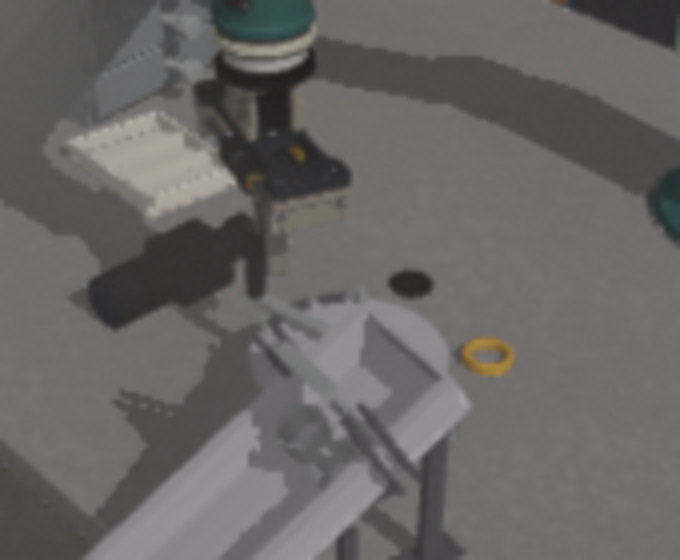

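The lever has jumped past the notch and the spacers are sliding. Next I'll push on to the stop.

play_rows --increments '[[[0,0,-0.05],[-6,3,0],0],[[0,0,-0.05],[-6,3,0],0],[[0,0,-0.05],[-6,3,0],0],[[0,0,0],[-6,3,0],0]]'

```text
clock: 5.48
tcp_pos: [0.5302, -0.1487, 0.0842]
orientation: [[-0.98, 0.196, -0.029], [0.196, 0.981, 0.015], [0.032, 0.009, -0.999]]
force: [-30.8, -4.8, 21.5]
width: 0.003
```

The force rose to 31 N at TCP (0.530,-0.149). That puts the grip at (0.548,-0.152), where the stop should be (0.549,-0.151). I'll back straight off, then look.

play_rows --increments '[[[0,0,0],[5,0,0],0],[[0,0,0],[10,0,0],0],[[0,0,0],[15,0,0],0],[[0,0,0],[15,0,0],0],[[0,0,0],[15,0,-10],0],[[0,0,0],[15,0,-25],0],[[0,0,0],[15,0,-30],0],[[0,0,0],[20,0,-30],0],[[0,0,0],[25,0,-20],0],[[0,0,0],[25,0,0],0],[[0,0,0],[20,0,0],0],[[0,0,0],[0,0,0],0]]'

```text
clock: 6.48
tcp_pos: [0.3529, -0.1137, 0.2089]
orientation: [[-0.981, 0.195, -0.016], [0.195, 0.981, 0.013], [0.019, 0.01, -1.0]]
force: [0.2, -0.0, -0.2]
width: 0.007
```

```bash
python3 snap.py 5
python3 - <<'E'
from h import *
import cv2
for n in ("top","scene"):
    a=cv2.cvtColor(camera(n),cv2.COLOR_RGB2BGR); cv2.imwrite(f"pics/{n}5.png",a)
cv2.imwrite("pics/top5z.png",cv2.resize(cv2.imread("pics/top5.png")[40:240,250:440],None,fx=3,fy=3,interpolation=cv2.INTER_CUBIC))
E
```

```text
6.4833 [ 0.3529 -0.1137  0.2089] [ 0.2 -0.  -0.2]
```

View pics/s5.png

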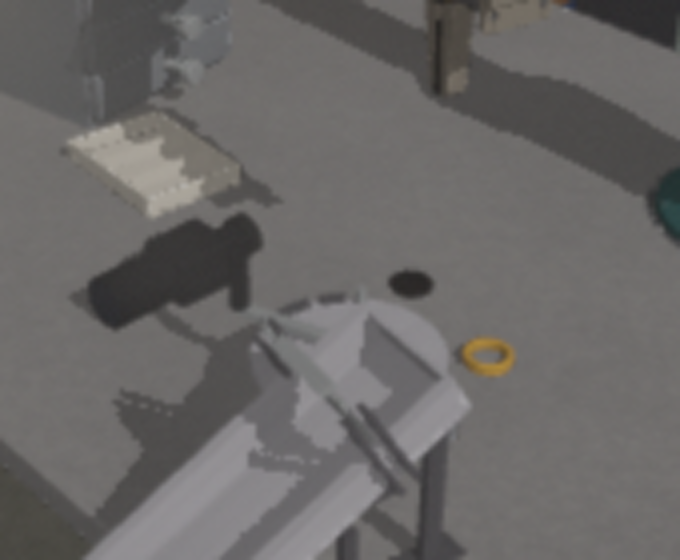

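View pics/top5z.png

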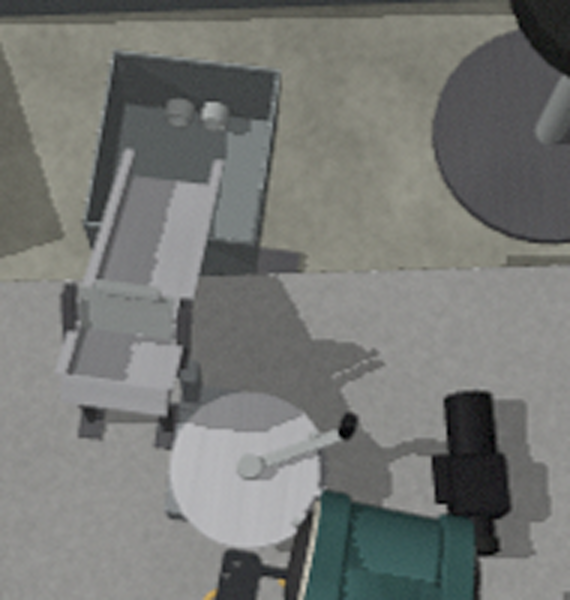

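View pics/scene5.png

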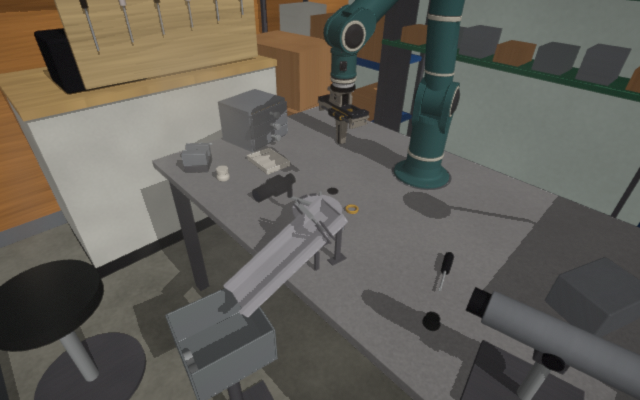

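Both spacers lie in the bin, at (180,112) and (214,115) in the zoomed top view. The gate is raised and the grip is at (348,425). I'll check the lever angle numerically.

Run:
```python
from h import *
import cv2
def blob(f):
    g=cv2.cvtColor(cv2.imread(f),cv2.COLOR_BGR2GRAY)[172:192,355:375]; n,l,s,c=cv2.connectedComponentsWithStats((g<45).astype(np.uint8)); i=1+np.argmax(s[1:,4]); print(s[i]); return c[i]+[355,172]
c=blob("pics/top5.png"); p1=onz("top",*c,.098); p0=onz("top",359.14,216.71,.098); P=np.array([.518,-.056])
a=[np.arctan2(*(p[:2]-P)[::-1]) for p in (p0,p1)]; print(c,p0,p1,a[1]-a[0], np.linalg.norm(p1[:2]-P))
# bystander motion
d=cv2.absdiff(cv2.imread("pics/top0.png"),cv2.imread("pics/top5.png")).max(2)
for n,(x,y) in dict(bino=(407,198),ring=(324,243),filt=(365,253),screw=(204,237),jar=(476,169),eye=(184,184)).items(): print(n,d[y-12:y+12,x-10:x+10].max())
```

```text
[ 8  6  6  8 32]
[365.5    181.6875] [ 0.4499533  -0.12748055  0.098     ] [ 0.55022691 -0.14967296  0.098     ] 1.0921447783346554 0.09906158427626396
bino 37
ring 148
filt 101
screw 15
jar 9
eye 13
```

```bash
python3 -c "
from station import robot
print(robot.close_job())"
```

```text
the job is handed in; nothing more can be done
None
```

I pushed the lever by its grip with the shut fingers, past the half-open notch and up to the far stop. The gate opened fully, both spacers slid into the bin, and I backed the arm clear before handing in at about 6.6 s.

- **Lever at the stop:** in the last top view the lever had turned about 1.09 rad from where it started. The grip was at (0.550, -0.150) m, against (0.549, -0.151) m expected at the stop. While pushing, the force rose to about 31 N along the push, with about 21 N upward as well. It read zero after I backed off.
- **Spacers and bystanders:** both spacers show in the bin. The binocular half, screwdriver, jar and eyecup are unchanged in the top view. The arm hid the ring and filter disc from the top camera, so I checked those two only by eye in the scene view, where they look unmoved. I checked the tray only by eye too.
- **One deviation:** the tool drifted about 18 mm sideways while lowering beside the grip. I corrected this before touching the lever.

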